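# Spin down the loose wing nut of an angle stop

### The arm

A 6-joint arm with a two-finger parallel gripper is mounted at the origin on the work surface; the furniture and walls round the work are solid. World frame = base frame: x ahead of the robot, y to its left, z up, the work surface at z = 0. Lengths are in mm, angles in degrees, forces in N, time in s.
With the tool pointing down it reaches from about 350 to 850 mm from the base axis. Payload 8.1 kg.
Tool frame: the origin (TCP) lies where the fingers leave the gripper's body, on its centre line; the fingertips stand 73 mm ahead of it and the grasp point (between the pads) lies 54 mm ahead of it; z points along the fingers, y is the line along which they close (so a half turn about z gives the same grasp; the last joint's range is limited). The gripper opens to 85 mm and grips with 20 to 120 N. Pads are 22 mm wide; open, the fingers measure 114 mm over their backs; the gripper's body (76 mm by 85 mm) begins 54 mm behind the grasp point. The pads swing forward as they close: fully open they stand 13 mm farther back than shut.
Start: joints at [-4.893, 7.471, 85.268, -0, 87.261, -4.893], TCP at [600.005, 0.022, 303.892] pointing down, gripper open.
Joint ranges: [-169.43, 169.43], [-51.17, 129.36], [1.28, 143.12], [-76.62, 256.62], [0, 156.53], [-152.29, 152.29]. Speed limits (degrees/s): [136.94, 136.94, 159.86, 180, 180, 180].

### API

Orientations are given as [roll, pitch, yaw] about the fixed x, y, z axes, in that order (R = Rz(yaw) Ry(pitch) Rx(roll)).
In Python, from bench import sense, optics, r gives the robot as it stands.
- The arm moves only by the tool servo_tool, never from a script. Its argument "plan" is a list that holds one entry, the list of rows, each a list of 5 numbers: the shift along the world's x, y, z in m, then the turn about the world's z in degrees, then the finger opening in m, from 0 to 0.0854. A call has 1 to 10 rows; each row shifts and turns the commanded pose from where the row before left it; what a row does not reach is not made up. A row lasts 1/10 s, in which the tool goes at most 50 mm and 8.59 degrees, less where a joint would pass 70% of its speed; a pose out of reach is approached as far as the arm can. A call is refused whole if a number of a shift passes 0.05 or a number of a turn 8.59, either way. A call with a gripper value outside its range is refused whole. The fingers move at their own pace and stop on an object; "force" is the grip in N (left out, the last holds). Time passes only in rows, so rows that do not move let the fingers close. It gives the time, the measured TCP pose, the force, the opening and the grip force at its end, in the units of the state.
- sense(): the state, without advancing time (a new reading comes with each control period).
- optics.snapshot(name): name is "scene" or "side" or "wrist"; returns a dict with "frame" (420x560x3 uint8, blue, green, red), "fx", "fy", "cx", "cy" (pixels), "cam_to_world" (4x4, takes a point from camera to world coordinates). Camera axes: x right, y down, z forward; pixel columns grow to the right and rows downward; lengths in mm; the calibration is good to about 2 mm. A picture is of the moment at which its call begins. There is no depth.
- r.hand_in(): hands the job in; it is judged then, once.
The state is a dict: "time": time; "joint_pos": joint angles; "qd": joint speeds; "joint_efforts": joint torques, N m; "tool_pos": TCP position; "tcp_rot": TCP orientation; "ft_force": force on the tool from outside, world axes, zero at the start; "wrist_torque": the same for the moment, N m; "finger_gap": finger opening in mm; "grip_force": force on a finger pad.
Only numpy, scipy, OpenCV 4.12 (cv2) and the standard library are available. Lean on these libraries where they do the work, as an engineer would, in place of code of your own. Each camera call takes 0.05 s, during which the arm holds its last target. There are 200 camera calls.

### The job

One of the two angle stops on the table has its wing nut backed off, standing clear above its washer; the other one's nut is already tight. With the fingertips, push the loose nut's wings round clockwise (seen from above), stroke after stroke, until the nut is fully home on its washer. Do not grip the nut, leave the tight nut and all the loose things lying about as they are, and finish with the hand clear.

Things in the scene. Friction and masses are not known exactly. Their poses are not given: they have to be found in the camera images.
- loose_stop: The stop whose nut is loose: fixed dark steel angle on a grey base plate, plate x -52..+58, y -45..+45 mm. Origin: on the table on the axis of stud and nut, z up. Foot top z 14, washer 30 across with top z 16, stud 10 across up to z 50 mm.
- tight_stop: The stop whose nut is tight, to be left alone, same shape: fixed dark steel angle on a grey base plate, plate x -52..+58, y -45..+45 mm. Origin: on the table on the axis of stud and nut, z up. Foot top z 14, washer 30 across with top z 16, stud 10 across up to z 50 mm.
- loose_nut (a joint): Loose nut, 5.5 to 10 at the start. rad, 0 = fully home on the washer (solid end stop); grows counter-clockwise seen from above as it is backed off (up to 13); clockwise tightens. Wing line (nut's x) is at 2.094 + this value, counter-clockwise from the stop's x axis. Friction 0.04 N m, no spring: stays where left.
- tight_nut (a joint): Tight nut, 0 at the start. rad, 0 = fully home on the washer (solid end stop); grows counter-clockwise seen from above as it is backed off (up to 13); clockwise tightens. Wing line (nut's x) is at 2.094 + this value, counter-clockwise from the stop's x axis. Friction 0.04 N m, no spring: stays where left.
- loose_axis (a point): Loose nut's axis at its underside (16 mm above the table when home, 6 mm more per turn backed off); turns with the nut. Steel wing nut, two opposite wings along its x axis, 7 mm thick, reaching 36 mm from the axis, from 6 to 28 mm above the underside; hub 25 mm across narrowing to 17, 16 mm high.
- loose_leg (a point): Middle of the top edge of the loose stop's upright leg, 62 mm wide, 66 mm above the table, on the stop's +x side: inner face 38 mm, back 52 mm from the nut's axis. It leaves no room for a finger between nut and leg; the other three sides of the nut are open. The tight stop has the same leg.
- loose_push: The faces of the loose nut's wings that are pushed to tighten it: the +y face of the wing on its +x side and the -y face of the wing on its -x side, with the adjoining hub quarters. Origin and axes as point loose_axis.
- loose_lead: The opposite faces of the loose nut's wings, with the adjoining hub quarters; force on these and the pushed faces at once is a grip. Origin and axes as point loose_axis.
- cartridge: Loose cream filter cartridge with a black ring, 45 mm across, 72 mm tall, standing; origin centre of its underside. Bystander.
- cap: Loose blue moulded ring-shaped cap, 64 mm across, 28 mm tall; origin centre of its underside. Bystander.
- pick: Loose hooked pick with a dark blue handle, 157 x 14 x 20 mm, lying; origin centre of its underside. Bystander.
- driver: Loose screwdriver with a red handle, 215 x 30 x 31 mm, lying; origin centre of its underside. Bystander.

How it is judged:
By the outcome, as a careful person would: the job done as asked, in the order asked, and still so for the second after the job is handed in, with the robot touching nothing.
It also fails if it takes over 69 s, if anything falls off the work surface, if the arm or the gripper's body presses on something with over 40 N, if the wrist force passes 120 N, or if a joint passes its speed limit or range.

## Working session

There is one attempt and no reset: what is moved stays moved. The work goes in short steps, Python scripts to look and compute and a tool call to move; the robot and the scene stay as the last step left them, time stands still between calls to the robot, and variables do not carry over. Pictures are saved under pics/ and viewed, at most 10 in all, crops included, and the job is handed in when it is done.

Besides the shell and the picture viewer there is one more tool, called after "Emit:" in YAML: its name, and indented under it one key for each argument. servo_tool: Moves the arm, as the interface text tells. Its arguments: {"type":"object","properties":{"plan":{"type":"array"},"force":{"type":"number"}},"required":["plan"]}

```bash
mkdir -p pics; cat > h.py <<'E'
from bench import sense, optics, r
import numpy as np, cv2, json
def snap(n,f):
    s=optics.snapshot(n); cv2.imwrite('pics/'+f,s['frame'])
    json.dump({k:np.array(s[k]).tolist() for k in('fx','fy','cx','cy','cam_to_world')},open('pics/'+f[:-4]+'.json','w')); return s
def ray(c,u,v):
    T=np.array(c['cam_to_world']); d=T[:3,:3]@[(u-c['cx'])/c['fx'],(v-c['cy'])/c['fy'],1]; return T[:3,3],d
def onz(c,u,v,z):
    o,d=ray(c,u,v); return o+d*(z-o[2])/d[2]
def proj(c,p):
    T=np.array(c['cam_to_world']); q=T[:3,:3].T@(np.array(p)-T[:3,3]); return c['cx']+c['fx']*q[0]/q[2],c['cy']+c['fy']*q[1]/q[2]
def load(f): return json.load(open('pics/'+f+'.json'))
E
python3 - <<'E'
from h import *
a=snap('scene','s1.png');b=snap('side','d1.png');w=snap('wrist','w1.png')
im=np.vstack([np.hstack([a['frame'],b['frame']])])
cv2.imwrite('pics/ab.png',cv2.resize(im,(800,300)))
for s in(a,b,w): print(np.round(s['cam_to_world'],2).tolist(),s['fx'])
print(sense())
E
```

```text
[[-0.85, -0.31, 0.43, 156.73], [-0.53, 0.49, -0.69, 414.47], [0.0, -0.82, -0.58, 599.56], [0.0, 0.0, 0.0, 1.0]] 417.72450855789197
[[-0.99, -0.07, 0.13, 416.04], [-0.15, 0.36, -0.92, 576.66], [0.02, -0.93, -0.37, 371.99], [0.0, 0.0, 0.0, 1.0]] 379.98436052613937
[[1.0, 0.0, -0.0, 599.17], [0.0, -0.96, -0.26, 65.93], [-0.0, 0.26, -0.96, 373.33], [0.0, 0.0, 0.0, 1.0]] 315.8195194144778
{'time': 0.15, 'joint_pos': array([-4.89300826e+00,  7.50700317e+00,  8.53139768e+01, -1.62322936e-04,
        8.72626571e+01, -4.89356426e+00]), 'qd': array([-0.03724837, -0.03582923, -0.28374092, -0.03842744,  0.07291359,
       -0.05939011]), 'joint_efforts': array([ 1.01583330e-03, -5.70061326e+01, -5.01160097e+01, -1.39109225e-04,
        9.69119486e-03, -7.10949371e-05]), 'tool_pos': array([5.99682729e+02, 4.92104254e-02, 3.03075509e+02]), 'tcp_rot': array([-1.79916654e+02, -6.97312403e-03,  9.00005588e+01]), 'ft_force': array([-0.43240917, -0.36465767,  0.63442399]), 'wrist_torque': array([-0.01767308,  0.00937025,  0.00602561]), 'grip_force': 0.0, 'finger_gap': 85.54738777271974}
```

View pics/s1.png

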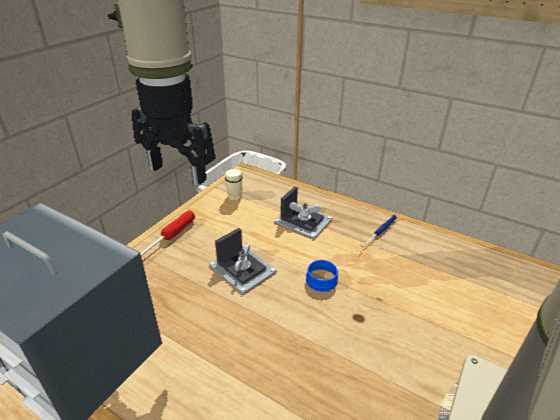

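View pics/d1.png

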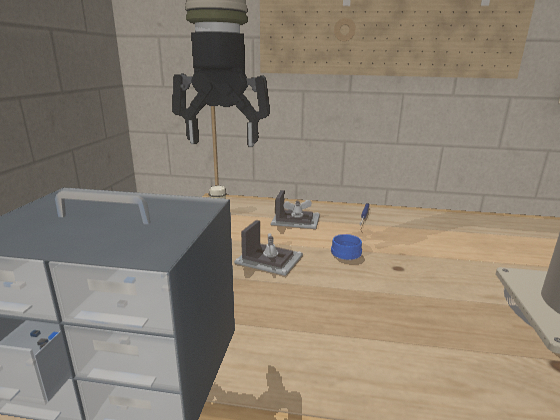

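Both stops are visible: A (near) at scene (242,263) and B (far) at (304,213). The cap is at (322,276), the driver at (178,226), the pick at (380,230) and the cartridge at (233,184). I'll zoom in to see which nut is raised.

```bash
python3 - <<'E'
import cv2,numpy as np
a=cv2.imread('pics/s1.png');b=cv2.imread('pics/d1.png');w=cv2.imread('pics/w1.png')
R=lambda i,x,y:cv2.resize(i[y:y+75,x:x+100],(400,300),interpolation=cv2.INTER_CUBIC)
cv2.imwrite('pics/c1.png',np.vstack([np.hstack([R(a,195,222),R(a,255,175)]),np.hstack([R(b,220,207),R(b,250,170)])]))
E
```

```text
(no output)
```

View pics/c1.png

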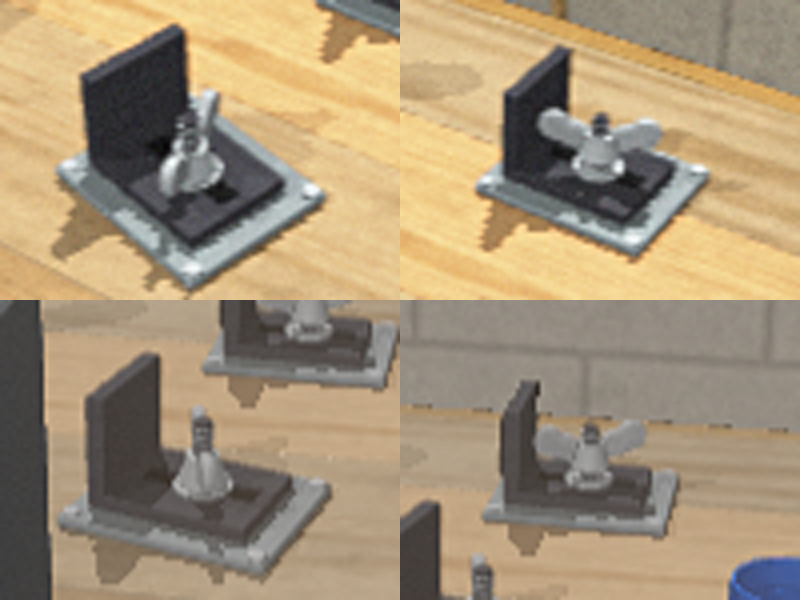

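View pics/w1.png

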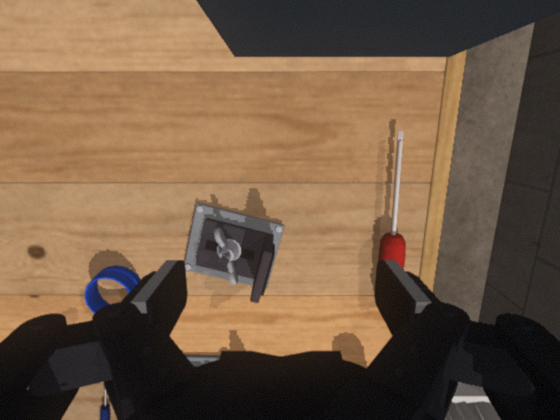

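The far stop B has the loose nut: its hub stands above the washer with less stud showing. Stop A's nut is down, with its wing line at about 120°. Next I'll fit B's pose from the corners I read off the crop.

```bash
cat > fit.py <<'E'
from h import *
from scipy.optimize import least_squares
S,D=load('s1'),load('d1')
s=lambda x,y:(255+(x-400)/4,175+y/4); d=lambda x,y:(250+(x-400)/4,170+(y-300)/4)
# (cam, pixel, stop-frame point)
P=[(S,s(478,192),(58,45,0)),(S,s(637,257),(-52,45,0)),(S,s(709,179),(-52,-45,0)),
   (S,s(506,92),(52,31,66)),(S,s(516,100),(38,31,66)),(S,s(571,50),(38,-31,66)),
   (D,d(484,522),(58,45,0)),(D,d(664,535),(-52,45,0)),(D,d(678,473),(-52,-45,0)),
   (D,d(516,390),(38,31,66)) ,(D,d(540,383),(38,-31,66)),(S,s(601,117),(0,0,50)),(D,d(591,427),(0,0,50))]
def W(p,q):
    c,n=np.cos(p[2]),np.sin(p[2]); return [p[0]+c*q[0]-n*q[1],p[1]+n*q[0]+c*q[1],q[2]]
res=lambda p:np.concatenate([np.subtract(proj(c,W(p,q)),u) for c,u,q in P])
o=onz(S,*s(601,117),50)
f=least_squares(res,[o[0],o[1],-0.1],loss='soft_l1',x_scale=[10,10,.1]);p=f.x
if __name__=='__main__':
    print(p,np.degrees(p[2]),np.round(res(p).reshape(-1,2),1).tolist())
    T=[(S,s(553,122)),(S,s(647,132)),(D,d(549,440)),(D,d(631,434))]
    best=[]
    for th in np.arange(5.5,10.01,.02):
        a=2.094+th; h=16+6*th/2/np.pi+20
        for sg in(1,-1):
            e=0
            for k,(c,u) in enumerate(T):
                g=sg*(1 if k%2==0 else -1)*29
                e+=np.sum(np.subtract(proj(c,W(p,(g*np.cos(a),g*np.sin(a),h))),u)**2)
            best.append((e,th,np.degrees(a)%180))
    best.sort(); print(np.round(best[:3],2).tolist(),[np.round(b,2) for b in best if abs(b[1]-best[0][1])>1][:1])
E
python3 fit.py
```

```text
[ 5.05720611e+02 -2.83104605e+02 -2.15136203e-02] -1.2326396479371813 [[-1.3, -0.1], [0.5, 0.4], [0.7, -0.7], [-2.6, -0.4], [0.2, -0.5], [0.4, -0.5], [-0.5, 0.2], [0.4, 0.9], [0.1, 2.0], [1.1, 5.9], [-0.5, -0.7], [0.2, -0.2], [-0.0, -0.3]]
[[5.0, 7.78, 25.74], [5.05, 7.8, 26.88], [5.06, 7.76, 24.59]] [array([127.54,  10.  , 152.94])]
```

```bash
cat > lag.py <<'E'
import numpy as np, cv2
def wing(phi,R,hx=11,hy=14.5):
    """clockwise-most... wing angle just touching block centred at R,phi (deg), wing ahead clockwise"""
    c=R*np.array([np.cos(np.radians(phi)),np.sin(np.radians(phi))])
    for w in np.arange(phi,phi-90,-.5):
        a=np.radians(w); m=18*np.array([np.cos(a),np.sin(a)])
        k,_=cv2.rotatedRectangleIntersection((tuple(map(float,c)),(2*hx,2*hy),0.),(tuple(map(float,m)),(36.,7.),float(w)))
        if k==0: return w
    return None
if __name__=='__main__':
  for R in(30,33):
    print(R,[(p,wing(p,R)) for p in range(-40,-300,-20)])
E
python3 lag.py
```

```text
30 [(-40, np.float64(-76.5)), (-60, np.float64(-89.5)), (-80, np.float64(-124.0)), (-100, np.float64(-146.5)), (-120, np.float64(-163.5)), (-140, np.float64(-178.0)), (-160, np.float64(-205.5)), (-180, np.float64(-226.0)), (-200, np.float64(-242.0)), (-220, np.float64(-256.5)), (-240, np.float64(-269.5)), (-260, np.float64(-304.0)), (-280, np.float64(-326.5))]
33 [(-40, np.float64(-72.5)), (-60, np.float64(-87.0)), (-80, np.float64(-117.5)), (-100, np.float64(-141.5)), (-120, np.float64(-159.5)), (-140, np.float64(-175.0)), (-160, np.float64(-199.5)), (-180, np.float64(-221.5)), (-200, np.float64(-238.5)), (-220, np.float64(-252.5)), (-240, np.float64(-267.0)), (-260, np.float64(-297.5)), (-280, np.float64(-321.5))]
```

Emit:
servo_tool:
  plan:
    - [[-0.02, -0.04, -0.01, -8.5, 0], [-0.02, -0.04, -0.01, -8.5, 0], [-0.02, -0.03, -0.02, -8.5, 0], [-0.02, -0.03, -0.02, -8.5, 0], [-0.02, -0.02, -0.02, -8.5, 0], [0, -0.02, -0.01, -8.5, 0], [0, -0.02, 0, -8.5, 0], [0, 0, 0, -8.5, 0], [0, 0, 0, -8.5, 0], [0, 0, 0, -8.5, 0]]
  force: 20

```text
time: 1.15
tool_pos: [499.7, -200.2, 213.5]
tcp_rot: [-180.0, 0.0, 4.6]
ft_force: [1.1, 0.1, 0.2]
finger_gap: -0.1
grip_force: 0.0
```

```bash
python3 - <<'E'
from fit import *
w=snap('wrist','w2.png'); im=w['frame'].copy(); u=proj(w,W(p,(0,0,50)))
print(u,np.round(w['cam_to_world'],2).tolist())
x,y=int(np.clip(u[0]-70,0,420)),int(np.clip(u[1]-52,0,315)); print(x,y)
cv2.imwrite('pics/w2c.png',cv2.resize(im[y:y+105,x:x+140],(800,600),interpolation=cv2.INTER_CUBIC))
for q in [(58,45,0),(-52,45,0),(-52,-45,0),(0,0,50),(38,31,66),(38,-31,66),(52,31,66),(52,-31,66)]:
    uu=proj(w,W(p,q)); print(q,np.round((np.array(uu)-[x,y])*800/140))
E
```

```text
(np.float64(387.35107954221104), np.float64(215.14002091499336)) [[0.08, -0.96, -0.26, 565.67], [-1.0, -0.08, -0.02, -195.66], [0.0, 0.26, -0.96, 283.81], [0.0, 0.0, 0.0, 1.0]]
317 163
(58, 45, 0) [  77. -186.]
(-52, 45, 0) [-17. 485.]
(-52, -45, 0) [509. 536.]
(0, 0, 50) [402. 298.]
(38, 31, 66) [252.   7.]
(38, -31, 66) [757.  59.]
(52, 31, 66) [ 272. -112.]
(52, -31, 66) [786. -57.]
```

View pics/w2c.png

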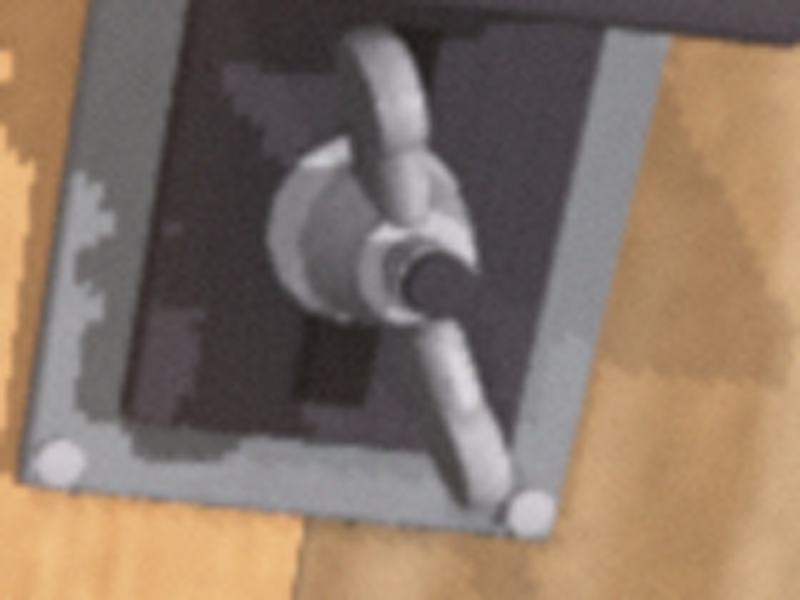

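```bash
cat > fit2.py <<'E'
from fit import *
Wc=load('w2'); w=lambda x,y:(317+x*140/800,163+y*140/800)
Q=[(Wc,w(550,541),(-52,-45,0)),(Wc,w(20,487),(-52,45,0)),(Wc,w(437,285),(0,0,50))]
res2=lambda p:np.concatenate([np.subtract(proj(c,W(p,q)),u)*k for L,k in((P,.35),(Q,1)) for c,u,q in L])
p2=least_squares(res2,p,loss='soft_l1',x_scale=[10,10,.1]).x
if __name__=='__main__':
    print(p2,np.degrees(p2[2]));print(np.round(res2(p2).reshape(-1,2),1).tolist())
    for h in(18,22,26):
        z=24+h-.6; a,b=onz(Wc,*w(375,55),z),onz(Wc,*w(488,485),z); print(h,np.hypot(*(a-b)[:2]),np.degrees(np.arctan2(*(a-b)[1::-1]))-np.degrees(p2[2]),(a+b)/2)
E
python3 fit2.py
```

```text
[ 5.07021443e+02 -2.87962701e+02  2.28893560e-03] 0.13114634943529596
[[-0.2, -0.3], [0.6, -0.4], [0.3, -0.8], [-0.7, -0.4], [0.3, -0.5], [0.2, -0.6], [-0.1, -0.1], [0.2, -0.1], [-0.2, 0.4], [0.4, 1.9], [-0.4, -0.4], [0.2, -0.5], [-0.1, -0.4], [-0.6, -2.6], [-0.2, -0.0], [0.4, 1.1]]
18 65.64472554225372 23.67465408227444 [ 506.86906724 -290.15423435   41.4       ]
22 64.561512026356 23.674654082274394 [ 507.83938328 -288.59502912   45.4       ]
26 63.47829851045835 23.674654082274373 [ 508.80969932 -287.03582388   49.4       ]
```

Emit:
servo_tool:
  plan:
    - [[0.003, -0.03, 0, -5, 0], [0.005, -0.03, 0, 0, 0], [0.005, -0.03, -0.01, 0, 0], [0, -0.03, -0.02, 0, 0], [0, 0, -0.03, 0, 0], [0, 0, -0.02, 0, 0], [0, 0, -0.015, 0, 0], [0, 0, -0.01, 0, 0], [0, 0, -0.006, 0, 0], [0, 0, 0, 0, 0]]

```text
time: 2.2
tool_pos: [513.0, -319.7, 102.6]
tcp_rot: [-180.0, 0.0, 0.1]
ft_force: [0.8, 0.5, -0.4]
finger_gap: 0.0
grip_force: 0.0
```

```bash
python3 - <<'E'
from fit2 import *
a=snap('scene','s2.png')['frame'];b=snap('side','d2.png')['frame'];w=snap('wrist','w3.png')['frame']
R=lambda i,x,y:cv2.resize(i[y:y+75,x:x+100],(400,300),interpolation=cv2.INTER_CUBIC)
cv2.imwrite('pics/c2.png',np.vstack([np.hstack([R(a,255,165),R(b,250,160)]),np.hstack([cv2.resize(w,(400,300)),R(w,300,180)])]))
import math
for ph in range(-80,-260,-17): print(ph,[round(33*f(math.radians(ph)),1) for f in(math.cos,math.sin)])
E
```

```text
-80 [5.7, -32.5]
-97 [-4.0, -32.8]
-114 [-13.4, -30.1]
-131 [-21.6, -24.9]
-148 [-28.0, -17.5]
-165 [-31.9, -8.5]
-182 [-33.0, 1.2]
-199 [-31.2, 10.7]
-216 [-26.7, 19.4]
-233 [-19.9, 26.4]
-250 [-11.3, 31.0]
```

View pics/c2.png

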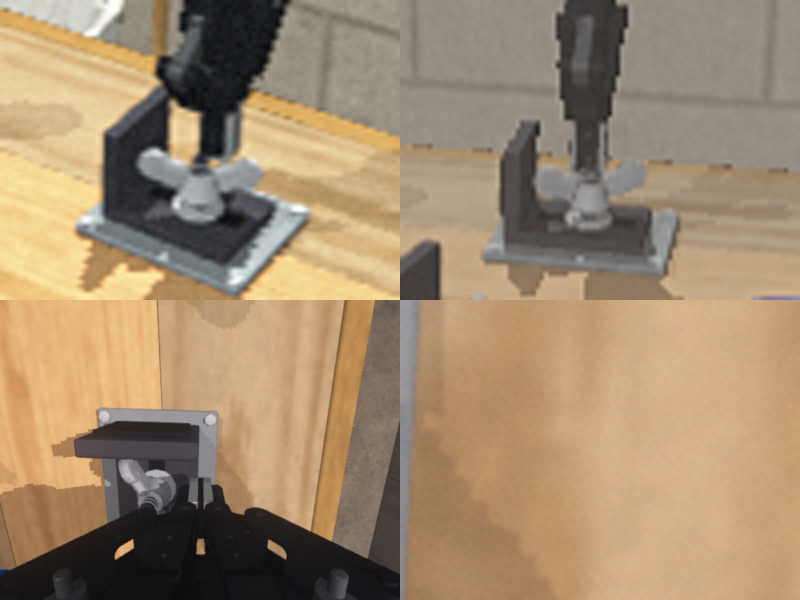

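Emit:
servo_tool:
  plan:
    - [[-0.0097, -0.0003, 0, 0, 0], [-0.0094, 0.0027, 0, 0, 0], [-0.0082, 0.0052, 0, 0, 0], [-0.0064, 0.0074, 0, 0, 0], [-0.0039, 0.009, 0, 0, 0], [-0.0011, 0.0097, 0, 0, 0], [0.0018, 0.0095, 0, 0, 0], [0.0045, 0.0087, 0, 0, 0], [0.0068, 0.007, 0, 0, 0], [0.0086, 0.0046, 0, 0, 0]]

```text
time: 3.35
tool_pos: [496.6, -255.5, 102.7]
tcp_rot: [-180.0, 0.0, 0.0]
ft_force: [-2.1, -1.6, 0.2]
finger_gap: -0.1
grip_force: 0.9
```

```bash
python3 - <<'E'
from fit2 import *
a=snap('scene','s3.png')['frame'];b=snap('side','d3.png')['frame'];w=snap('wrist','w4.png')['frame']
R=lambda i,x,y:cv2.resize(i[y:y+75,x:x+100],(400,300),interpolation=cv2.INTER_CUBIC)
cv2.imwrite('pics/c3.png',np.vstack([np.hstack([R(a,255,165),R(b,250,160)]),np.hstack([cv2.resize(w,(400,300)),cv2.resize(w[180:390,140:420],(400,300))])]))
E
```

```text
(no output)
```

View pics/c3.png

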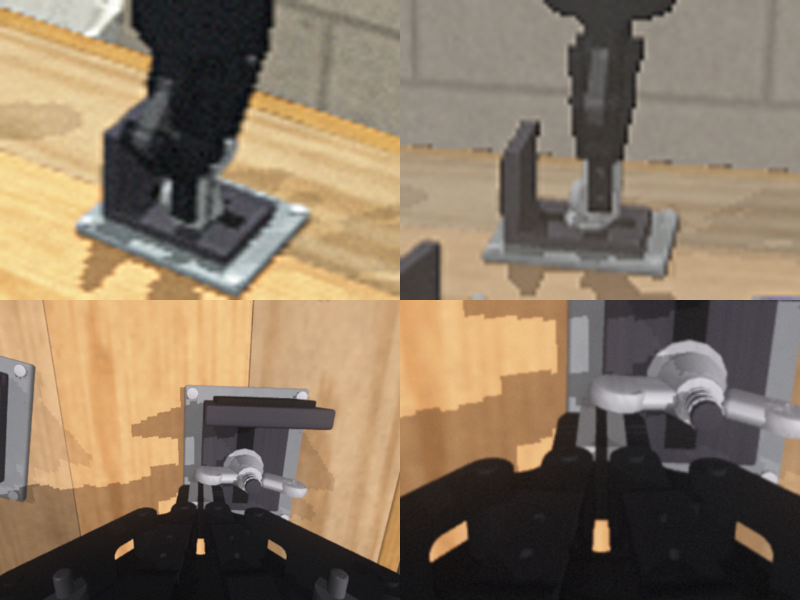

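The nut turned: the wings now lie roughly along the stop's y, with the fingers against the −x face of the +y wing. I'll measure the angle from the tips in the wrist view, at crop (602,392) and (793,420).

```bash
cat > ang.py <<'E'
from fit2 import *
def ang(c,u1,u2,th):
    z=16+6*th/2/np.pi+22; a,b=onz(c,*u1,z),onz(c,*u2,z)
    print(np.degrees(np.arctan2(*(a-b)[1::-1]))-np.degrees(p2[2]),np.hypot(*(a-b)[:2]),((a+b)/2)[:2])
E
python3 - <<'E'
from ang import *
c=load('w4'); f=lambda x,y:(140+(x-400)*.7,180+(y-300)*.7)
ang(c,f(602,394),f(793,418),5.6)
import math
for ph in range(-55,-246,-10): print(ph,[round(33*f(math.radians(ph)),1) for f in(math.cos,math.sin)],end=' ')
E
```

```text
82.3346664404211 60.17823739493449 [ 508.47978688 -286.64117678]
-55 [18.9, -27.0] -65 [13.9, -29.9] -75 [8.5, -31.9] -85 [2.9, -32.9] -95 [-2.9, -32.9] -105 [-8.5, -31.9] -115 [-13.9, -29.9] -125 [-18.9, -27.0] -135 [-23.3, -23.3] -145 [-27.0, -18.9] -155 [-29.9, -13.9] -165 [-31.9, -8.5] -175 [-32.9, -2.9] -185 [-32.9, 2.9] -195 [-31.9, 8.5] -205 [-29.9, 13.9] -215 [-27.0, 18.9] -225 [-23.3, 23.3] -235 [-18.9, 27.0] -245 [-13.9, 29.9]
```

Emit:
servo_tool:
  plan:
    - [[-0.01, 0.004, 0, 0, 0], [0, 0, 0.03, 0, 0], [0, 0, 0.03, 0, 0], [0.01, -0.0145, 0, 0, 0], [0.016, -0.025, 0, 0, 0], [0.016, -0.025, 0, 0, 0], [0, 0, 0, 0, 0], [0, 0, -0.03, 0, 0], [0, 0, -0.02, 0, 0], [0, 0, -0.01, 0, 0]]

```text
time: 4.5
tool_pos: [526.7, -316.1, 100.3]
tcp_rot: [-179.9, 0.2, -0.0]
ft_force: [-0.3, 0.5, -0.6]
finger_gap: 0.3
grip_force: 0.0
```

Emit:
servo_tool:
  plan:
    - [[-0.0103, -0.0034, 0, 0, 0], [-0.0102, -0.0016, 0, 0, 0], [-0.0102, 0.0016, 0, 0, 0], [-0.0092, 0.0047, 0, 0, 0], [-0.0073, 0.0073, 0, 0, 0], [-0.0047, 0.0092, 0, 0, 0], [-0.0016, 0.0102, 0, 0, 0], [0.0016, 0.0102, 0, 0, 0], [0.0047, 0.0092, 0, 0, 0], [0.0073, 0.0073, 0, 0, 0]]

```text
time: 5.5
tool_pos: [488.3, -261.1, 102.7]
tcp_rot: [-180.0, 0.0, 0.0]
ft_force: [-0.5, -0.8, -0.6]
finger_gap: -0.2
grip_force: 0.7
```

Emit:
servo_tool:
  plan:
    - [[0.008, 0.0043, 0, 0, 0], [0, 0, 0, 0, 0]]

```text
time: 5.7
tool_pos: [497.3, -257.0, 102.8]
tcp_rot: [-180.0, -0.0, 0.1]
ft_force: [0.1, -0.7, 0.0]
finger_gap: -0.1
grip_force: 0.0
```

```bash
python3 - <<'E'
from fit2 import *
w=snap('wrist','w5.png')['frame']
cv2.imwrite('pics/c4.png',cv2.resize(w[180:390,140:420],(800,600),interpolation=cv2.INTER_CUBIC))
E
```

```text
(no output)
```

View pics/c4.png

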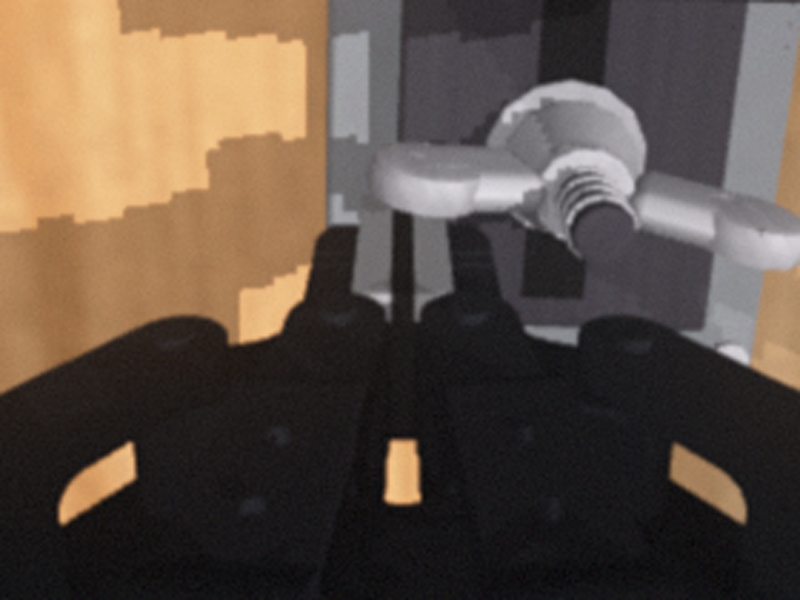

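The wing is at about 80° again and the nut sits lower, with more stud showing. I'll reposition for the last stroke.

Emit:
servo_tool:
  plan:
    - [[-0.01, 0.004, 0, 0, 0], [0, 0, 0.03, 0, 0], [0, 0, 0.03, 0, 0], [0.009, -0.013, 0, 0, 0], [0.016, -0.025, 0, 0, 0], [0.016, -0.025, 0, 0, 0], [0, 0, 0, 0, 0], [0, 0, -0.03, 0, 0], [0, 0, -0.02, 0, 0], [0, 0, -0.01, 0, 0]]

```text
time: 6.75
tool_pos: [525.8, -316.1, 100.3]
tcp_rot: [-179.9, 0.2, -0.0]
ft_force: [-0.2, 0.2, 0.1]
finger_gap: -0.1
grip_force: 0.0
```

Emit:
servo_tool:
  plan:
    - [[-0.0103, -0.0034, 0, 0, 0], [-0.0102, -0.0016, 0, 0, 0], [-0.0102, 0.0016, 0, 0, 0], [-0.0092, 0.0047, 0, 0, 0], [-0.0073, 0.0073, 0, 0, 0], [-0.0047, 0.0092, 0, 0, 0], [-0.0016, 0.0102, 0, 0, 0]]

```text
time: 7.45
tool_pos: [473.1, -288.6, 103.5]
tcp_rot: [180.0, -0.0, -0.0]
ft_force: [1.3, -1.9, -0.6]
finger_gap: -0.1
grip_force: 0.7
```

Emit:
servo_tool:
  plan:
    - [[0.0001, 0.0029, 0, 0, 0], [0.0004, 0.0028, 0, 0, 0], [0.0006, 0.0028, 0, 0, 0]]

```text
time: 7.75
tool_pos: [474.9, -280.2, 102.9]
tcp_rot: [180.0, 0.0, 0.0]
ft_force: [-0.9, -1.9, -0.2]
finger_gap: -0.2
grip_force: 0.6
```

Emit:
servo_tool:
  plan:
    - [[0.0009, 0.0027, 0, 0, 0], [0, 0, 0, 0, 0]]

```text
time: 7.95
tool_pos: [475.7, -277.4, 102.7]
tcp_rot: [-180.0, 0.0, 0.0]
ft_force: [-0.2, -0.5, 0.4]
finger_gap: 0.3
grip_force: 0.2
```

Emit:
servo_tool:
  plan:
    - [[0.0011, 0.0026, 0, 0, 0], [0, 0, 0, 0, 0]]

```text
time: 8.15
tool_pos: [476.8, -275.0, 102.8]
tcp_rot: [-180.0, 0.0, 0.0]
ft_force: [0.2, -1.5, -0.1]
finger_gap: 0.0
grip_force: 0.3
```

Still at friction level. Continuing in small steps.

Emit:
servo_tool:
  plan:
    - [[0.0014, 0.0025, 0, 0, 0], [0, 0, 0, 0, 0]]

```text
time: 8.35
tool_pos: [478.1, -272.3, 102.8]
tcp_rot: [-180.0, 0.0, 0.0]
ft_force: [-0.8, 0.1, -0.4]
finger_gap: -0.2
grip_force: 0.2
```

Emit:
servo_tool:
  plan:
    - [[0.0016, 0.0023, 0, 0, 0], [0, 0, 0, 0, 0]]

```text
time: 8.55
tool_pos: [479.8, -270.2, 102.8]
tcp_rot: [-180.0, 0.0, 0.0]
ft_force: [0.5, -0.9, -1.3]
finger_gap: -0.4
grip_force: 0.3
```

Emit:
servo_tool:
  plan:
    - [[0.0018, 0.0021, 0, 0, 0], [0, 0, 0, 0, 0]]

```text
time: 8.75
tool_pos: [481.1, -268.8, 102.8]
tcp_rot: [179.9, 0.1, 0.0]
ft_force: [-2.9, -4.3, -0.6]
finger_gap: -0.3
grip_force: 2.6
```

```bash
python3 - <<'E'
from fit2 import *
w=snap('wrist','w6.png')['frame']
cv2.imwrite('pics/c5.png',cv2.resize(w[180:390,140:420],(800,600),interpolation=cv2.INTER_CUBIC))
E
```

```text
(no output)
```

View pics/c5.png

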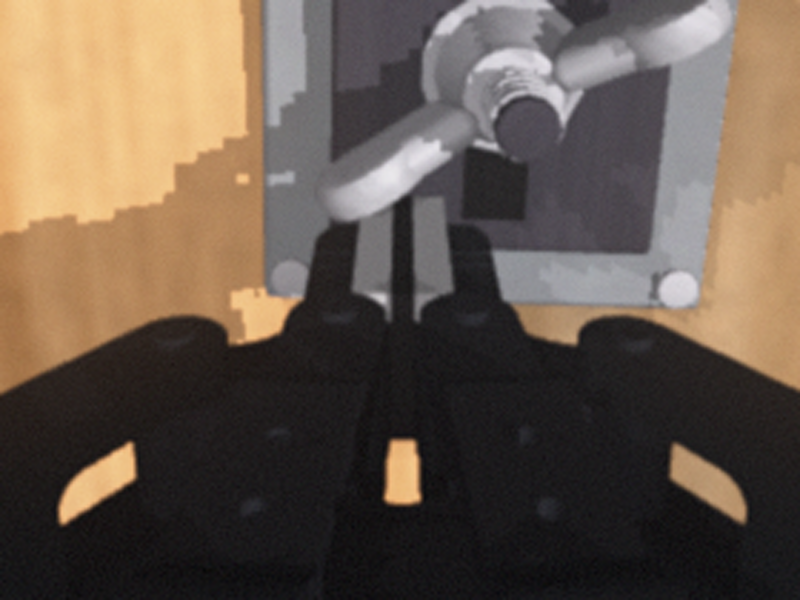

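The wings are now diagonal (tips at (345,195) and (712,20) in the crop) and the force is rising. I'll check the angle and press a bit more.

Emit:
servo_tool:
  plan:
    - [[0.002, 0.002, 0, 0, 0], [0, 0, 0, 0, 0]]

```text
time: 9.0
tool_pos: [482.0, -268.0, 102.6]
tcp_rot: [179.8, 0.2, -0.0]
ft_force: [-10.0, -10.7, 0.9]
finger_gap: -0.3
grip_force: 6.9
```

```bash
python3 - <<'E'
from ang import *
c=load('w6'); f=lambda x,y:(140+x*.35,180+y*.35)
ang(c,f(348,193),f(712,20),0)
E
```

```text
116.6556271011365 62.477956007644124 [ 507.28383066 -289.11094245]
```

The stop is solid: 14 N, well above friction, with the angle at about 118°. The nut is home, so I'll back off and clear the hand.

Emit:
servo_tool:
  plan:
    - [[-0.006, -0.006, 0, 0, 0], [-0.008, -0.006, 0, 0, 0], [-0.005, 0, 0.01, 0, 0], [0, 0, 0.04, 0, 0], [0, 0, 0.04, 0, 0], [-0.02, 0.01, 0.04, 0, 0], [-0.02, 0.02, 0.03, 0, 0], [0, 0.02, 0, 0, 0], [0, 0, 0, 0, 0], [0, 0, 0, 0, 0]]

```text
time: 10.0
tool_pos: [424.5, -228.0, 263.4]
tcp_rot: [180.0, -0.1, 0.1]
ft_force: [-0.1, 0.0, -0.3]
finger_gap: -0.1
grip_force: 0.0
```

```bash
python3 - <<'E'
from fit2 import *
a=snap('scene','s9.png')['frame'];b=snap('side','d9.png')['frame'];w=snap('wrist','w9.png')['frame']
R=lambda i,x,y:cv2.resize(i[y:y+75,x:x+100],(400,300),interpolation=cv2.INTER_CUBIC)
cv2.imwrite('pics/c9.png',np.vstack([np.hstack([R(a,255,165),R(b,250,160)]),np.hstack([cv2.resize(w,(400,300)),cv2.resize(a,(400,300))])]))
E
```

```text
(no output)
```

View pics/c9.png

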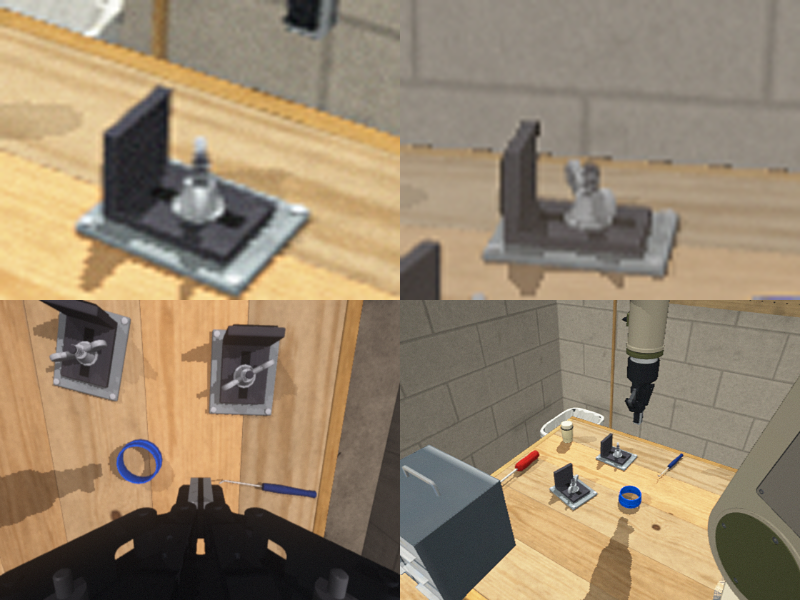

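The nut is down on its washer, both nuts have the same wing orientation relative to their stops, the bystanders haven't moved and the hand is clear.

```bash
python3 -c "
from bench import r
print(r.hand_in())"
```

```text
the job is handed in; nothing more can be done
None
```

The loose nut, on the far stop, is fully home on its washer after three clockwise fingertip strokes; the last ended against a solid stop at about 14 N. The tight nut and loose things show no change in the last images, the hand is clear, and the job was handed in at about 10 s.

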